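# Uncover the warming ring with a lid lifter and load the milk cans

## Task

Take the lid lifter from its rest, lift the hot lid off the warming ring by its loop handle, keeping it level and never touching it with the gripper, and lay it gently on the round cork mat. Lift every milk can off the wooden stand and set it upright on the uncovered warming ring, with its whole foot inside the red circle, and see that the lifter ends up hanging back in its rest; leave the other things on the counter alone.

Things in the scene. Friction and masses are not known exactly. Their poses are not given: they have to be found in the camera images.
- lifter: Lid lifter, 0.15 kg: dark wooden cross-bar 120 long (its y), 16 x 16 mm, with an 8 mm steel rod hanging from its middle, ending in a hook. Origin at the bar's centre, z up as it hangs. The rod goes down 35 mm, jogs back to x = -20 by z = -55 and goes down to the hook; lowest point z = -114. Grip the bar at the middle, closing along x, between the plates of the rest.
- hook (a point): Top of the lifter's hook, 106 mm below the bar's centre; a hung lid bears here. The hook's 8 mm rod runs along the lifter's +x from x = -20 to 18 mm (axis at z = -110) and ends in an upturned tip at x = 24 (top of the tip at z = -96).
- rest: Fixed steel rest, base 70 x 130 mm, origin under its centre. Two upright plates at y = +-45 mm (12 thick, 60 along x), tops at z = 120, carry the ends of the lifter's bar, hook hanging between them; 8 mm lips at x = +-24..30 keep the bar on. Hung, the lifter's origin is at x = y = 0, z = 128 mm, axes along those of the rest (hook roughly away from the robot).
- lid: Hot round aluminium lid, diameter 200, 7 thick, about 0.4 kg, lying loose on the warming ring. Origin: centre of the underside, z up. Upright loop handle of 8 mm bar in its y-z plane: feet at y = +-29 mm, straight to z = 30, arching to the apex at y = 0, z = 55 (bar axis); inside 50 wide, clear from z = 7 to 51. Hook it along the lid's x, either way; it hangs freely and tilts if hooked off the middle.
- loop (a point): Underside of the apex of the lid's loop, 51 mm above the lid's underside: where the hook should bear.
- warmer: Fixed table-top warmer, steel box 220 x 220 with a flat black top 55 mm above the counter. Origin under its centre.
- ring (a point): Centre of the warming ring on the flat top of the warmer (height 55 mm): a dark disc with a red edge, diameter 200 mm, flush, no rim.
- mat: Fixed round cork mat, diameter 240, 8 mm thick, for the lid. It may be left or right of the warmer. Origin under its centre.
- mat_top (a point): Centre of the top face of the cork mat.
- stand: Fixed low wooden stand, 250 x 250 mm, flat top at 20 mm, on which the milk cans start; on the other side of the warmer from the mat. Origin under its centre.
- can_a: Closed steel milk can with a blue band, diameter 68, body 64 mm high, heavy base, 0.3 kg (varies by start), fixed arched handle: a blue bar 48 mm long (the can's y), 12 x 12 mm, centre 98 mm above the foot, clear space 28 mm under it. Origin at the centre of the foot, z up. May be absent.
- can_b: Closed steel milk can with a yellow band, diameter 68, body 64 mm high, heavy base, 0.3 kg (varies by start), fixed arched handle: a yellow bar 48 mm long (the can's y), 12 x 12 mm, centre 98 mm above the foot, clear space 28 mm under it. Origin at the centre of the foot, z up. May be absent.
- can_c: Closed steel milk can with a green band, diameter 68, body 64 mm high, heavy base, 0.3 kg (varies by start), fixed arched handle: a green bar 48 mm long (the can's y), 12 x 12 mm, centre 98 mm above the foot, clear space 28 mm under it. Origin at the centre of the foot, z up. May be absent.
- canister: Bystander: glass canister with wooden cap, diameter 90, 150 mm high.
- grinder: Bystander: wooden hand grinder with crank and pale wooden knob, diameter 72, 190 mm high.
- red_lid: Bystander: red silicone lid, diameter 100, lying flat.
- tamper: Bystander: steel tamper with wooden handle, diameter 58, 80 mm high.
- cup: Bystander: white cup, diameter 80, 65 mm high.
- spoon: Bystander: spoon, 150 mm long, lying flat.
Not all that is in view belongs to the job. Leave any purple look-alike of the can_a alone.

How it is judged:
By the outcome, as a careful person would: the job done as asked, in the order asked, and still so for the second after the job is handed in, with the robot touching nothing.
Of can_a, can_b, can_c only 2 to 3 are there at a start; the rules pass over those that are not, and their reading is None.
At some moment in a run one of can_a, can_b, can_c may be knocked a few centimetres aside while the robot is not near it.
It also fails if it takes over 208 s, if anything falls off the work surface, if the arm or the gripper's body presses on something with over 40 N, if the wrist force passes 120 N, or if a joint passes its speed limit or range.

## Robot

A 6-joint arm with a two-finger parallel gripper is mounted at the origin on the work surface. World frame = base frame: x ahead of the robot, y to its left, z up, the work surface at z = 0. Lengths are in m, angles in rad, forces in N, time in s.
With the tool pointing down it reaches from about 0.425 to 0.95 m from the base axis. Payload 14.7 kg.
Tool frame: the origin (TCP) lies on the centre line of the jaws, within the pads' length; the fingertips stand 14 mm ahead of it and the grasp point (between the pads) lies 5 mm behind it; z points along the fingers, y is the line along which they close (so a half turn about z gives the same grasp; the last joint's range is limited). The gripper opens to 85 mm and grips with 20 to 120 N. Pads are 22 mm wide; open, the fingers measure 114 mm over their backs; the gripper's body (76 mm by 85 mm) begins 54 mm behind the grasp point. The pads swing forward as they close: fully open they stand 13 mm farther back than shut.
Start: joints at [-1.148, 0.48, 1.596, -0, 1.065, -0.047], TCP at [0.294, -0.58, 0.245] pointing down, gripper open.
Joint ranges: [-2.75, 2.75], [-0.82, 2.05], [0.23, 2.67], [-1.56, 4.7], [0.09, 2.69], [-2.92, 2.92]. Speed limits (rad/s): [1.89, 1.89, 2.39, 3.01, 3.01, 3.01].

## Interface

Orientations are given as a unit quaternion [x, y, z, w].
In Python, from bench import bot, eyes gives the robot as it stands. The module is installed in compiled form; this text tells all that it offers. Calls block until the motion is done:
- bot.movep(position, orientation): joint-space move of the TCP to a pose.
- bot.movel(position, velocity=0.15, attitude=None, contact_N=None): straight line of the TCP; attitude=None keeps the orientation; velocity is the mean speed in m/s. With contact_N (N) it stops when the force on the tool has changed by that much, and returns True; else False.
- bot.set_joints(angles): joint-space move.
- bot.set_gripper(opening, strength=None): opening from 0.0 (shut) to 1.0 (fully open); strength is the grip in N (None keeps the last); returns when the fingers have stopped.
- bot.wait(seconds).
- bot.ik(position, orientation): joint angles nearest the present ones, or None.
- eyes.get_image(name): name is "side" or "top"; returns the picture (480x640x3 uint8, red, green, blue); there is no depth.
- eyes.camera_model(name): a dict with "camera_matrix" (3x3 intrinsics, pixels), "k1" (the pictures are not rectified: a ray, as slopes to the right and down, at radius r is drawn at 1 + k1 r^2 times it, then the intrinsics apply), "R" (3x3) and "t" (3): a world point X has camera coordinates R X + t. Camera axes: x right, y down, z forward; pixel columns grow to the right and rows downward; lengths in m; the calibration is good to about 2 mm. A picture is of the moment at which its call begins. camera_model takes no time and is no camera call.
A pose or a line that the arm cannot do raises bot.IKError and nothing moves.
- bot.job_done(): hands the job in; it is judged then, once.
Readings, each from a call of its own:
- bot.get_t(): time.
- bot.get_joint_pos(): joint angles.
- bot.get_joint_vel(): joint speeds.
- bot.get_joint_efforts(): joint torques, N m.
- bot.get_eef_pos(): TCP position.
- bot.get_ee_rot(): TCP orientation.
- bot.get_ft_force(): force on the tool from outside, world axes, zero at the start.
- bot.get_wrist_torque(): the same for the moment, N m.
- bot.get_grip_width(): opening from 0.0 (shut) to 1.0 (fully open).
- bot.get_grasp_force(): force on a finger pad.
Only numpy, scipy, OpenCV 4.12 (cv2) and the standard library are available. Lean on these libraries where they do the work, as an engineer would, in place of code of your own. Each camera call takes 0.05 s, during which the arm holds its last target. There are 200 camera calls.

## Working session

There is one attempt and no reset: what is moved stays moved. The work goes in short steps, each a Python script; the robot and the scene stay as the last script left them, time stands still between calls to the robot, and variables do not carry over. Pictures are saved under pics/ and viewed, at most 14 in all, crops included, and the job is handed in when it is done.

```bash
mkdir -p pics
cat > h.py <<'E'
import numpy as np, cv2
from bench import bot, eyes
def snap(n,f):
    im=eyes.get_image(n); cv2.imwrite('pics/'+f,im[...,::-1]); return im
def ray(n,u,v):
    m=eyes.camera_model(n);K=np.array(m['camera_matrix']);R=np.array(m['R']);t=np.array(m['t'])
    d=np.array([(u-K[0,2])/K[0,0],(v-K[1,2])/K[1,1]]);s=d.copy()
    for _ in range(20): s=d/(1+m['k1']*(s@s))
    return -R.T@t, R.T@np.array([s[0],s[1],1])
def onz(n,u,v,z):
    c,d=ray(n,u,v); return c+d*(z-c[2])/d[2]
def tri(p,q,a='side',b='top'):
    c1,d1=ray(a,*p);c2,d2=ray(b,*q)
    s=np.linalg.lstsq(np.c_[d1,-d2],c2-c1,rcond=None)[0]
    x,y=c1+s[0]*d1,c2+s[1]*d2
    return (x+y)/2,np.linalg.norm(x-y)
def proj(n,X):
    m=eyes.camera_model(n);c=np.array(m['R'])@np.array(X)+np.array(m['t']);s=c[:2]/c[2]
    s=s*(1+m['k1']*(s@s));K=np.array(m['camera_matrix']);return K[0,0]*s[0]+K[0,2],K[1,1]*s[1]+K[1,2]
E
python3 - <<'E'
from h import *
snap('top','t0.png');snap('side','s0.png')
for n in('top','side'):
    c,d=ray(n,320,240);print(n,c,d,eyes.camera_model(n)['k1'])
print(bot.get_t(),bot.get_ee_rot())
E
```

```text
top [ 0.19408631 -0.07907516  1.92414725] [ 0.16932946 -0.00378537 -0.98558776] 0.01998883760322224
side [-0.23037501 -0.80373745  1.39007081] [ 0.44035074  0.43446259 -0.78607258] -0.0677777703662573
0.1 [ 9.72537822e-01  2.32744215e-01 -9.85303135e-05 -5.52888845e-04]
```

View pics/t0.png

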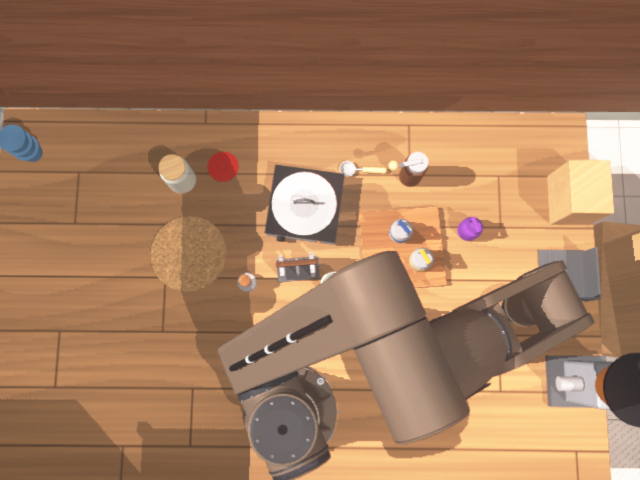

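View pics/s0.png

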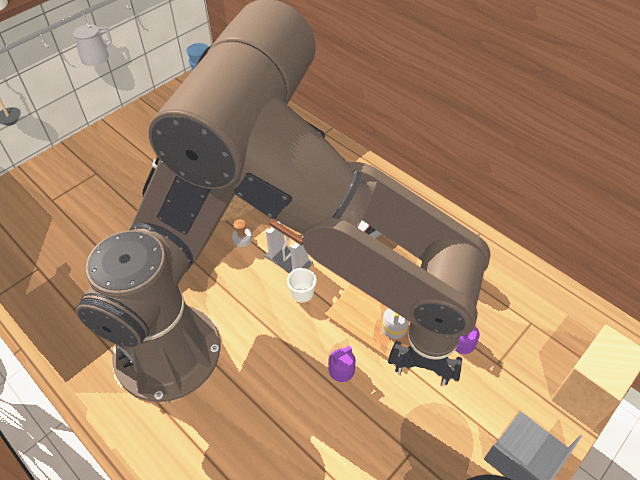

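Run:
```python
from h import *
bot.set_joints([-1.148,0.1,1.5,0,1.54,-.047])
print(bot.get_t(),bot.get_eef_pos())
bot.set_joints([1.9,0.1,1.5,0,1.54,-.047])
print(bot.get_t(),bot.get_eef_pos())
im=snap('top','t1.png');cv2.imwrite('pics/t1c.png',cv2.resize(im[130:330,130:490,::-1],None,fx=2.2,fy=2.2,interpolation=cv2.INTER_CUBIC))
snap('side','s1.png')
```

```text
1.25 [ 0.2345534  -0.44745997  0.50696371]
5.4333 [-0.19118377  0.46735905  0.50829823]
```

View pics/t1c.png

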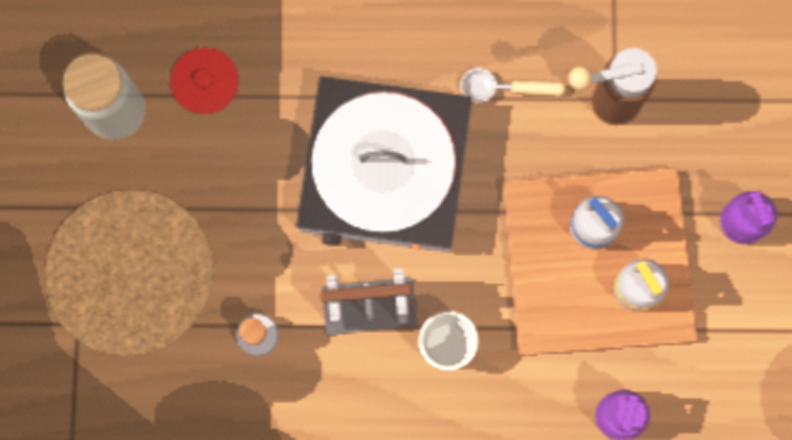

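View pics/s1.png

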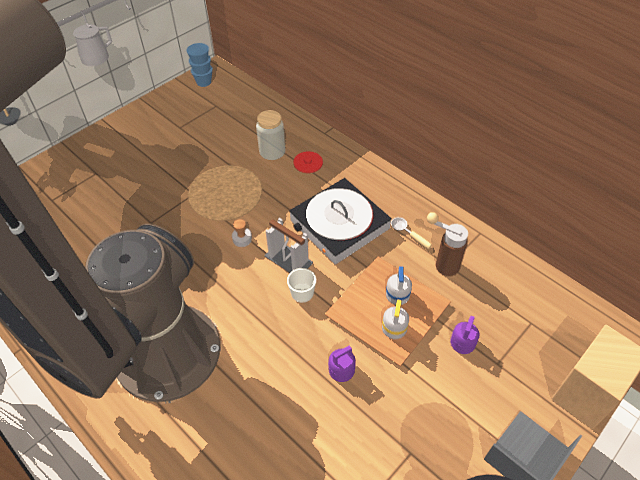

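Run:
```python
import cv2
im=cv2.imread('pics/s1.png');cv2.imwrite('pics/s1c.png',cv2.resize(im[160:370,220:480],None,fx=3,fy=2.85,interpolation=cv2.INTER_CUBIC)) 
t=cv2.imread('pics/t1.png');cv2.imwrite('pics/t1d.png',cv2.resize(t[160:300,260:400],None,fx=4,fy=4,interpolation=cv2.INTER_CUBIC))
```

```text
(no output)
```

View pics/s1c.png

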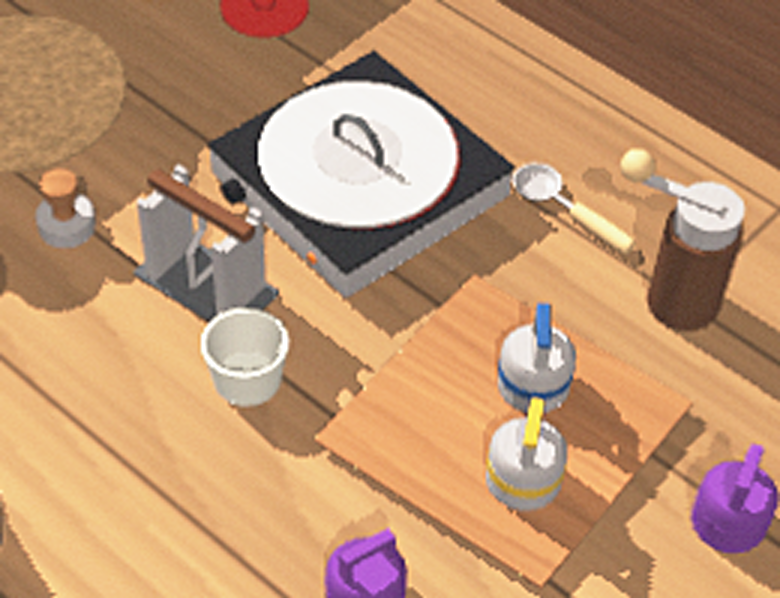

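View pics/t1d.png

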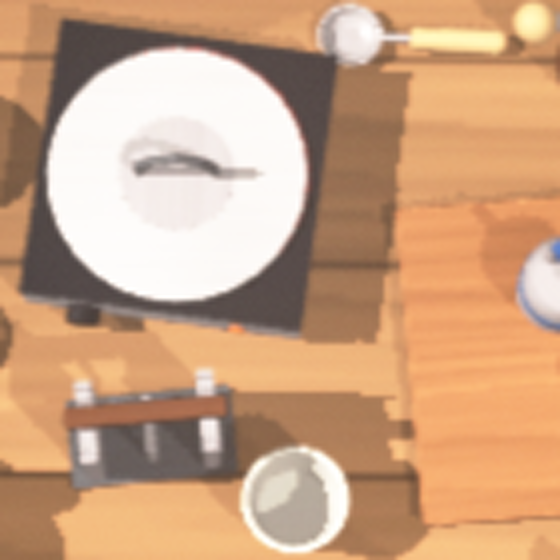

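```bash
cat > meas.py <<'E'
from h import *
def mask(im,lo,hi,box,minA=6):
    h=cv2.cvtColor(im,cv2.COLOR_RGB2HSV);m=cv2.inRange(h,lo,hi)
    k=np.zeros_like(m);x0,y0,x1,y1=box;k[y0:y1,x0:x1]=255;m&=k
    n,l,s,c=cv2.connectedComponentsWithStats(m)
    if n<2:return None
    i=1+np.argmax(s[1:,4]);ys,xs=np.where(l==i);r=cv2.minAreaRect(np.c_[xs,ys].astype(np.float32))
    b=cv2.boxPoints(r);e=[np.linalg.norm(b[0]-b[1]),np.linalg.norm(b[1]-b[2])]
    if e[0]>e[1]: p,q=(b[1]+b[2])/2,(b[0]+b[3])/2
    else: p,q=(b[0]+b[1])/2,(b[2]+b[3])/2
    if p[0]>q[0]:p,q=q,p
    return dict(c=c[i],A=s[i,4],p=p,q=q,wh=r[1],xs=xs,ys=ys)
COL=dict(blue=((100,140,60),(125,255,255)),yellow=((24,150,130),(34,255,255)),green=((45,120,50),(85,255,255)))
def disc(n,im,lo,hi,box,z):
    d=mask(im,lo,hi,box);m=np.zeros(im.shape[:2],np.uint8);m[d['ys'],d['xs']]=1
    c=max(cv2.findContours(m,cv2.RETR_EXTERNAL,cv2.CHAIN_APPROX_NONE)[0],key=len);c=cv2.convexHull(c)[:,0]
    P=np.array([onz(n,*x,z)[:2] for x in c]).astype(np.float32)
    A=np.c_[2*P,np.ones(len(P))];s=np.linalg.lstsq(A,(P**2).sum(1),rcond=None)[0]
    return s[:2],np.sqrt(s[2]+s[:2]@s[:2]),np.abs(np.linalg.norm(P-s[:2],axis=1)-np.sqrt(s[2]+s[:2]@s[:2])).max()
E
python3 - <<'E'
from meas import *
T=cv2.imread('pics/t1.png')[...,::-1];S=cv2.imread('pics/s1.png')[...,::-1]
def show(nm,lo,hi,bt,bs):
    a,b=mask(T,lo,hi,bt),mask(S,lo,hi,bs)
    print(nm,a['A'],b['A'],a['p'],a['q'],b['p'],b['q'])
    print('  c',tri(b['c'],a['c']))
    for (u,v) in ((a['p'],b['p']),(a['q'],b['q'])): print('  e',tri(v,u))
    for z in(.118,.098,.128): print('  top@z',z,onz('top',*a['p'],z),onz('top',*a['q'],z))
show('blue',*COL['blue'],(380,210,430,250),(385,255,415,292))
show('yellow',*COL['yellow'],(400,240,450,275),(384,300,405,318))
show('bar',(3,90,40),(14,255,150),(270,250,322,275),(262,215,310,250))
for n,im,b in(('top',T,(262,165,345,245)),('side',S,(300,185,380,243))):
    print('lid',n,disc(n,im,(0,0,200),(180,60,255),b,.062))
for n,im,b in(('top',T,(140,205,235,300)),):
    print('mat',disc(n,im,(10,60,60),(22,200,140),b,.008))
for b in((318,200,358,225),(325,205,345,215)):
    d=mask(S,(0,0,30),(180,80,130),b);print('loop side',d['A'],d['xs'].min(),d['xs'].max(),d['ys'].min(),d['ys'].max(),d['c'])
d=mask(T,(0,0,30),(180,80,150),(280,190,330,210));print('loop top',d['A'],d['p'],d['q'])
m=cv2.inRange(cv2.cvtColor(T,cv2.COLOR_RGB2HSV),(0,0,20),(180,120,75))
print('green', mask(T,*COL['green'],(350,200,450,290),3)and 1)
E
```

```text
Traceback (most recent call last):
TypeError: 'NoneType' object is not subscriptable
```

Run:
```python
import cv2
for f,pts in(('t1',[(403,227),(425,256),(296,264),(165,250),(300,200)]),('s1',[(401,270),(398,308),(286,232),(335,204)])):
    im=cv2.imread(f'pics/{f}.png');h=cv2.cvtColor(im,cv2.COLOR_BGR2HSV)
    for u,v in pts: print(f,u,v,h[v-3:v+4:3,u-2:u+3:2].tolist())
```

```text
t1 403 227 [[[110, 128, 197], [111, 123, 193], [134, 21, 158]], [[136, 17, 191], [111, 120, 200], [111, 128, 197]], [[9, 18, 230], [171, 17, 207], [112, 104, 182]]]
t1 425 256 [[[27, 161, 254], [23, 144, 245], [10, 38, 201]], [[25, 149, 252], [27, 159, 254], [23, 113, 249]], [[13, 29, 230], [25, 148, 251], [27, 160, 254]]]
t1 296 264 [[[10, 130, 163], [10, 132, 164], [9, 129, 166]], [[10, 133, 169], [9, 133, 165], [9, 132, 162]], [[9, 34, 97], [7, 29, 150], [8, 28, 144]]]
t1 165 250 [[[15, 123, 184], [15, 124, 196], [15, 125, 178]], [[15, 123, 174], [15, 122, 180], [15, 123, 184]], [[15, 124, 177], [14, 125, 184], [14, 122, 174]]]
t1 300 200 [[[10, 13, 241], [11, 18, 225], [9, 22, 221]], [[7, 14, 160], [9, 17, 154], [3, 17, 161]], [[7, 23, 201], [5, 23, 201], [5, 24, 202]]]
s1 401 270 [[[108, 170, 240], [107, 175, 207], [6, 41, 119]], [[108, 163, 228], [107, 158, 202], [10, 54, 128]], [[108, 166, 229], [108, 155, 199], [8, 86, 143]]]
s1 398 308 [[[30, 159, 255], [28, 158, 248], [22, 184, 235]], [[28, 170, 250], [27, 165, 248], [15, 48, 207]], [[28, 164, 248], [28, 163, 252], [127, 20, 162]]]
s1 286 232 [[[10, 137, 168], [9, 135, 155], [12, 146, 150]], [[12, 129, 101], [12, 141, 159], [10, 137, 167]], [[14, 126, 212], [9, 90, 99], [7, 113, 79]]]
s1 335 204 [[[0, 2, 110], [0, 0, 109], [15, 4, 121]], [[12, 24, 160], [11, 8, 250], [8, 12, 234]], [[11, 19, 150], [13, 9, 247], [12, 11, 241]]]
```

```bash
sed -i "s/blue=.*/blue=((100,85,60),(125,255,255)),yellow=((23,105,120),(36,255,255)),green=((45,80,50),(85,255,255)))/" meas.py
cat > m1.py <<'E'
from meas import *
np.set_printoptions(precision=4,suppress=True)
T=cv2.imread('pics/t1.png')[...,::-1].copy();S=cv2.imread('pics/s1.png')[...,::-1].copy()
def show(nm,lo,hi,bt,bs,z):
    a,b=mask(T,lo,hi,bt),mask(S,lo,hi,bs)
    print(nm,a['A'],b['A'],a['p'],a['q'],a['wh'],b['p'],b['q'],b['wh'])
    print('  c',tri(b['c'],a['c']))
    print('  top@z',z,onz('top',*a['p'],z),onz('top',*a['q'],z),onz('top',*a['c'],z))
    print('  side@z',z,onz('side',*b['p'],z),onz('side',*b['q'],z),onz('side',*b['c'],z))
show('blue',*COL['blue'],(380,210,430,250),(385,255,415,280),.121)
show('yellow',*COL['yellow'],(400,240,450,275),(384,290,405,312),.121)
show('bar',(3,95,40),(13,255,185),(270,250,322,270),(262,215,310,243),.134)
for n,im,b in(('top',T,(262,165,345,245)),('side',S,(300,185,380,243))):
    print('lid',n,disc(n,im,(0,0,185),(180,60,255),b,.062))
print('mat',disc('top',T,(13,110,90),(20,150,230),(140,205,235,300),.008))
for b in((318,196,358,212),):
    d=mask(S,(0,0,30),(180,60,175),b);print('loop side',d['A'],d['xs'].min(),d['xs'].max(),d['ys'].min(),d['ys'].max(),d['c']);
    print([(y,d['xs'][d['ys']==y].min(),d['xs'][d['ys']==y].max()) for y in np.unique(d['ys'])])
d=mask(T,(0,0,30),(180,60,205),(290,194,316,207));print('loop top',d['A'],d['p'],d['q'])
print([(x,d['ys'][d['xs']==x].min(),d['ys'][d['xs']==x].max()) for x in np.unique(d['xs'])])
m=cv2.inRange(cv2.cvtColor(T,cv2.COLOR_RGB2HSV),(0,0,10),(180,110,95))
print('warmer corners top',[onz('top',260+u/4,160+v/4,.055) for u,v in((62,20),(335,58),(300,333),(22,292))])
E
python3 m1.py
```

```text
blue 48 57 [399.1147 220.7377] [408.295  231.7541] (14.340131759643555, 3.072885751724243) [401. 267.] [401. 279.] (12.0, 4.0)
  c (array([ 0.5486, -0.3346,  0.1187]), np.float64(1.0883432374726142e-05))
  top@z 0.121 [ 0.5646 -0.3208  0.121 ] [ 0.5316 -0.3477  0.121 ] [ 0.5481 -0.3343  0.121 ]
  side@z 0.121 [ 0.5638 -0.3229  0.121 ] [ 0.5336 -0.3474  0.121 ] [ 0.5472 -0.3355  0.121 ]
yellow 62 51 [420.7059 249.1765] [428.5588 262.2647] (15.263373374938965, 4.115965843200684) [396.7027 311.2838] [398.6216 299.7703] (4.1099748611450195, 11.672327995300293)
  c (array([ 0.4598, -0.3946,  0.127 ]), np.float64(0.001854268597939724))
  top@z 0.121 [ 0.4797 -0.3835  0.121 ] [ 0.441  -0.4059  0.121 ] [ 0.46  -0.395  0.121]
  side@z 0.121 [ 0.4493 -0.4019  0.121 ] [ 0.4792 -0.3837  0.121 ] [ 0.4639 -0.3931  0.121 ]
bar 215 283 [275.7767 264.4325] [316.0807 260.9278] (5.414350509643555, 40.45602798461914) [267.0459 215.6951] [305.0869 239.2443] (44.740142822265625, 13.766197204589844)
  c (array([ 0.4333, -0.0151,  0.1324]), np.float64(0.0015289574124778202))
  top@z 0.134 [0.4278 0.0425 0.1
[... 1658 characters left out ...]
t64(198), np.int64(203)), (np.int64(305), np.int64(198), np.int64(203)), (np.int64(306), np.int64(198), np.int64(203)), (np.int64(307), np.int64(198), np.int64(203)), (np.int64(308), np.int64(199), np.int64(203)), (np.int64(309), np.int64(199), np.int64(203)), (np.int64(310), np.int64(199), np.int64(203)), (np.int64(311), np.int64(199), np.int64(203)), (np.int64(312), np.int64(200), np.int64(203)), (np.int64(313), np.int64(200), np.int64(203)), (np.int64(314), np.int64(201), np.int64(204)), (np.int64(315), np.int64(202), np.int64(204))]
warmer corners top [array([0.7523, 0.0557, 0.055 ]), array([ 0.7238, -0.1584,  0.055 ]), array([ 0.5056, -0.1324,  0.055 ]), array([0.5352, 0.0817, 0.055 ])]
```

```bash
cat >> h.py <<'E'
np.set_printoptions(precision=4,suppress=True)
def Q(psi): # tool down, closing line along angle psi
    a=psi+np.pi/2; return [np.cos(a/2),np.sin(a/2),0,0]
BAR=np.array([.4345,-.016]);YR=.098
def tcp(xy,L): return [xy[0],xy[1],L-.005]   # lifter bar centre at height L
E
python3 - <<'E'
from h import *
print('mat',onz('top',130+129/2.2,130+272.5/2.2,.008),onz('side',225,192.5,.008))
print('apex top',onz('top',304,199.7,.112),'feet',onz('top',293.7,202,.075),onz('top',315,203.7,.075))
print('canister,tamper',onz('top',184,182,0),onz('top',247,283,.0),'cup',onz('top',333,285,.03))
for u,v in((336,200.5),(337.5,201.5),(335,200)): print('apexside',onz('side',u,v,.114), tri((u,v),(304,199)))
print(bot.get_grip_width(), bot.ik(tcp(BAR,.128),Q(YR)), bot.ik(tcp(BAR,.30),Q(YR)))
bot.movep(tcp(BAR,.22),Q(YR)); print(bot.get_joint_pos(),bot.get_t())
bot.movel(tcp(BAR,.128),.1); bot.set_gripper(0,60)
print(bot.get_grip_width(),bot.get_grasp_force(),bot.get_eef_pos(),bot.get_ft_force())
bot.movel(tcp(BAR,.30),.12); print(bot.get_grip_width(),bot.get_ft_force(),bot.get_t())
im=snap('side','s2.png');cv2.imwrite('pics/s2c.png',cv2.resize(im[130:290,200:400,::-1],None,fx=3.5,fy=3.5,interpolation=cv2.INTER_CUBIC))
E
```

```text
mat [0.4747 0.3249 0.008 ] [0.4726 0.3175 0.008 ]
apex top [ 0.628  -0.0366  0.112 ] feet [ 0.6293 -0.0042  0.075 ] [ 0.6246 -0.0697  0.075 ]
canister,tamper [0.7088 0.3521 0.    ] [0.3859 0.1402 0.    ] cup [ 0.3797 -0.1277  0.03  ]
apexside [ 0.6233 -0.0298  0.114 ] (array([ 0.625 , -0.0341,  0.1175]), np.float64(0.009047089048922693))
apexside [ 0.6234 -0.0357  0.114 ] (array([ 0.6282, -0.035 ,  0.1106]), np.float64(0.005486662836436403))
apexside [ 0.6227 -0.0263  0.114 ] (array([ 0.6231, -0.0335,  0.1213]), np.float64(0.011526908758021136))
1.000122846637173 [-0.1066  0.3782  2.1915 -0.      0.5719 -0.2046] [-0.1066  0.117   1.9968 -0.      1.0278 -0.2046]
[-0.1054  0.2207  2.1005  0.0001  0.8199 -0.2045] 8.4917
0.1822563646168182 58.351165652275085 [ 0.4345 -0.016   0.1232] [-1.2832  0.0327  7.4622]
0.17458355647342486 [-0.3337 -0.93   -1.2139] 11.7833
```

View pics/s2c.png

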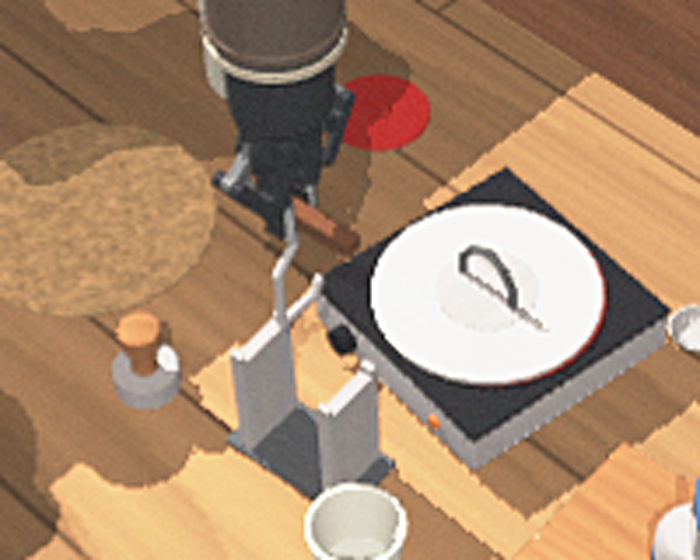

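Run:
```python
from h import *
LID=np.array([.6283,-.0362]);Y=-.08;d=np.array([np.cos(Y),np.sin(Y)])
bot.movep(tcp(LID-.052*d,.28),Q(Y)); print(bot.get_ft_force(),bot.get_eef_pos())
print(bot.movel(tcp(LID-.052*d,.188),.12,contact_N=4))
print(bot.movel(tcp(LID,.188),.06,contact_N=3),bot.get_eef_pos(),bot.get_ft_force(),bot.get_t())
for n,b in(('side',(170,230,300,370)),('top',(150,240,260,350))):
    im=snap(n,n+'3.png')
    if n=='side': cv2.imwrite('pics/s3c.png',cv2.resize(im[150:240,290,::-1] if 0 else im[150:240,285:385,::-1],None,fx=6,fy=6,interpolation=cv2.INTER_CUBIC))
```

```text
[-0.7689  0.422  -1.9451] [ 0.5762 -0.032   0.274 ]
False
False [ 0.6279 -0.0362  0.1829] [-1.1482 -0.2129 -2.237 ] 14.4
```

View pics/s3c.png

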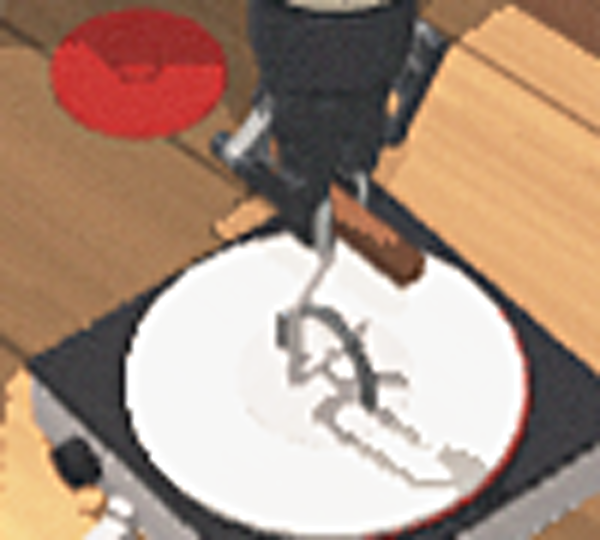

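Run:
```python
from meas import *
LID=np.array([.6283,-.0362])
bot.movel(tcp(LID,.212),.03);print(bot.get_ft_force())
bot.movel(tcp(LID,.225),.02);bot.wait(.3)
print(bot.get_ft_force(),bot.get_wrist_torque(),bot.get_eef_pos(),bot.get_grip_width(),bot.get_t())
im=snap('side','s4.png');cv2.imwrite('pics/s4c.png',cv2.resize(im[150:240,285:385,::-1],None,fx=6,fy=6,interpolation=cv2.INTER_CUBIC))
print(disc('side',im,(0,0,185),(180,60,255),(300,170,380,243),.075))
```

```text
[ 0.0525 -0.7255 -4.8792]
[-0.7426 -0.6758 -5.2095] [0.03   0.0284 0.0148] [ 0.6282 -0.0362  0.2199] 0.17784044360951526 16.55
(array([ 0.6293, -0.038 ]), np.float64(0.09955744908939254), np.float64(0.005994918663967522))
```

View pics/s4c.png

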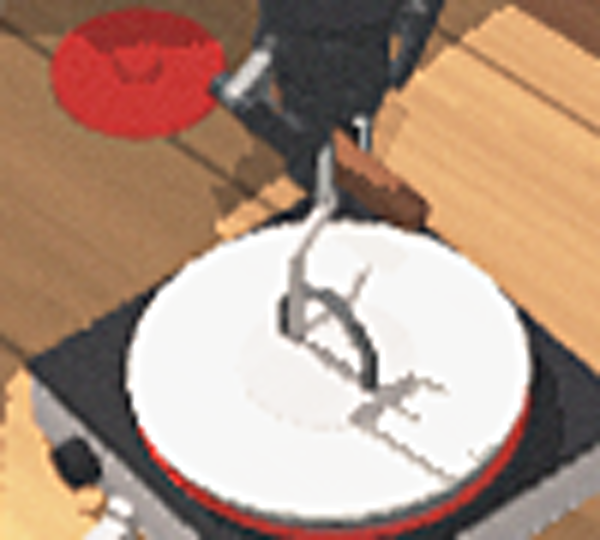

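Run:
```python
from meas import *
LID=np.array([.6283,-.0362]);MAT=np.array([.474,.323])
Y=-.08;d=np.array([np.cos(Y),np.sin(Y)])
bot.movel(tcp(LID,.29),.08)
bot.movel(tcp(MAT,.29),.11);bot.wait(.3)
bot.movel(tcp(MAT,.19),.08)
print(bot.get_ft_force(),bot.get_t())
im=snap('side','s5.png');t=snap('top','t5.png')
print(bot.movel(tcp(MAT,.158),.02,contact_N=2.5),bot.get_eef_pos(),bot.get_ft_force(),bot.get_t())
im=snap('side','s6.png');cv2.imwrite('pics/s6c.png',cv2.resize(np.hstack([x[130:240,160:290,::-1] for x in (cv2.imread('pics/s5.png')[...,::-1],im)]),None,fx=3,fy=3,interpolation=cv2.INTER_CUBIC))
```

```text
[ 1.0368  0.4665 -4.6482] 22.9667
True [0.4735 0.3227 0.1575] [ 0.3884 -0.4935 -1.8765] 24.275
```

View pics/s6c.png

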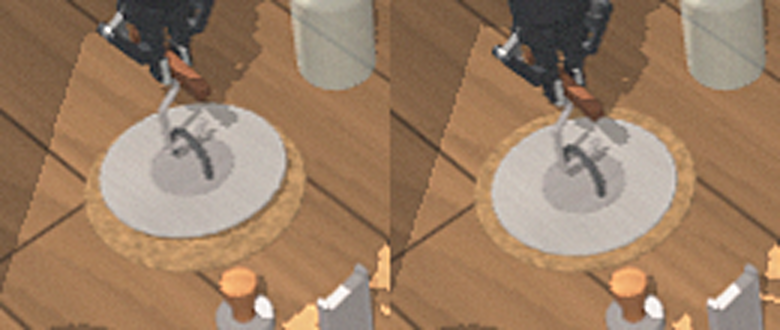

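Run:
```python
from meas import *
MAT=np.array([.474,.323]);Y=-.08;d=np.array([np.cos(Y),np.sin(Y)])
bot.movel(tcp(MAT,.150),.03);bot.wait(.2);print(bot.get_ft_force())
print(bot.movel(tcp(MAT-.05*d,.150),.05,contact_N=3),bot.get_eef_pos(),bot.get_ft_force(),bot.get_t())
print(bot.movel(tcp(MAT-.05*d,.27),.12,contact_N=3))
bot.movep(tcp(BAR,.27),Q(YR))
im=snap('side','s7.png');t=snap('top','t7.png')
cv2.imwrite('pics/s7c.png',cv2.resize(im[130:370,170:470,::-1],None,fx=2.5,fy=2.5,interpolation=cv2.INTER_CUBIC))
print(bot.get_t(),disc('side',im,(0,0,130),(180,60,255),(180,150,265,225),.015))
```

```text
[ 0.57   -0.1549 -0.7138]
False [0.4245 0.327  0.145 ] [ 0.9511 -0.4361 -2.0815] 26.2417
False
28.7833 (array([0.4722, 0.319 ]), np.float64(0.10006336327524554), np.float64(0.002172553606261729))
```

View pics/s7c.png

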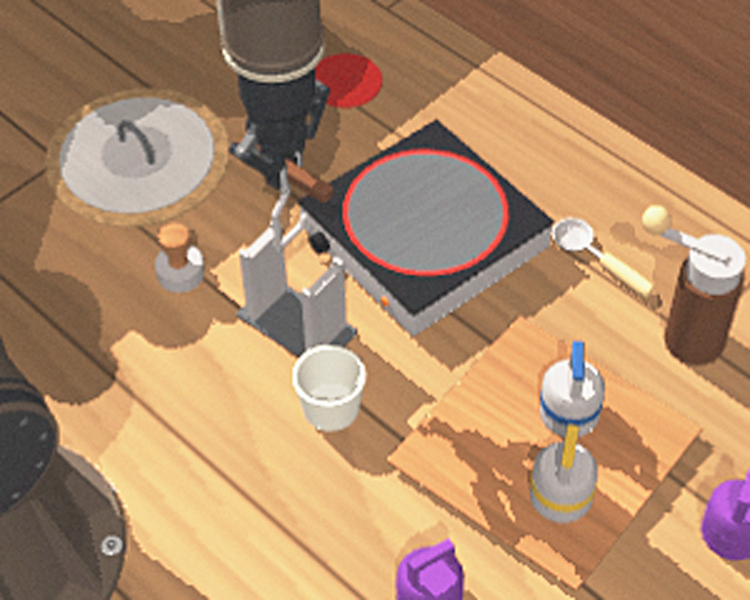

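```bash
cat > m2.py <<'E'
from meas import *
def cans():
    T=eyes.get_image('top');S=eyes.get_image('side');cv2.imwrite('pics/tl.png',T[...,::-1]);cv2.imwrite('pics/sl.png',S[...,::-1])
    for n in('blue','yellow'):
        a=mask(T,*COL[n],(290,150,470,300));b=None
        # handle in the side view: expected near the projected handle bar top
        u,v=proj('side',onz('top',*a['c'],.123)); u,v=int(u),int(v)
        b=mask(S,*COL[n],(u-14,v-11,u+15,v+8))
        print(n,a['A'],b['A'],'tri',tri(b['c'],a['c']),'top',onz('top',*a['c'],.121),onz('top',*a['p'],.121),onz('top',*a['q'],.121),'L',np.linalg.norm(onz('top',*a['p'],.121)-onz('top',*a['q'],.121)))
E
python3 - <<'E'
from m2 import *
print(bot.movel(tcp(BAR,.150),.12,contact_N=6))
print(bot.movel(tcp(BAR,.1285),.03,contact_N=6),bot.get_eef_pos(),bot.get_ft_force())
bot.set_gripper(1.0)
bot.movel(tcp(BAR,.24),.12); print(bot.get_t())
bot.set_joints([1.3,0.1,1.5,0,1.54,0]); print(bot.get_t())
cans()
T=cv2.imread('pics/tl.png')[...,::-1].copy();S=cv2.imread('pics/sl.png')[...,::-1].copy()
for n,im,b in(('top',T,(262,160,345,245)),('side',S,(300,180,380,243))):
    h=cv2.cvtColor(im,cv2.COLOR_RGB2HSV)
    print('ring',n,[disc(n,im,lo,hi,b,.055) for lo,hi in(((0,120,120),(6,255,255)),((174,120,120),(180,255,255)))] if 0 else disc(n,im,(0,130,120),(7,255,255),b,.055))
a=mask(T,(3,95,40),(13,255,185),(270,250,322,270));b=mask(S,(3,95,40),(13,255,185),(262,215,310,243))
print('bar',a['p'],a['q'],a['A'],tri(b['c'],a['c']))
cv2.imwrite('pics/l7.png',np.vstack([cv2.resize(T[150:300,260:460,::-1],None,fx=2,fy=2),cv2.resize(S[190:340,240:440,::-1],None,fx=2,fy=2)]))
E
```

```text
False
True [ 0.4342 -0.016   0.1232] [-1.5038  0.409  10.1686]
32.425
34.7917
blue 48 57 tri (array([ 0.5486, -0.3346,  0.1187]), np.float64(1.0883432374726142e-05)) top [ 0.5481 -0.3343  0.121 ] [ 0.5646 -0.3208  0.121 ] [ 0.5316 -0.3477  0.121 ] L 0.04256311128156142
yellow 66 60 tri (array([ 0.4598, -0.3949,  0.1235]), np.float64(0.0010675397994408522)) top [ 0.4597 -0.395   0.121 ] [ 0.4797 -0.3835  0.121 ] [ 0.4401 -0.4064  0.121 ] L 0.045703933982672286
ring top (array([ 0.6327, -0.0371]), np.float64(0.10119332756775791), np.float64(0.0006283426720680163))
ring side (array([ 0.6314, -0.0385]), np.float64(0.10072728798913387), np.float64(0.0012543027068661061))
bar [275.8685 264.7507] [316.1589 260.5096] 219 (array([ 0.4339, -0.0162,  0.1302]), np.float64(0.0010524022101501664))
```

View pics/l7.png

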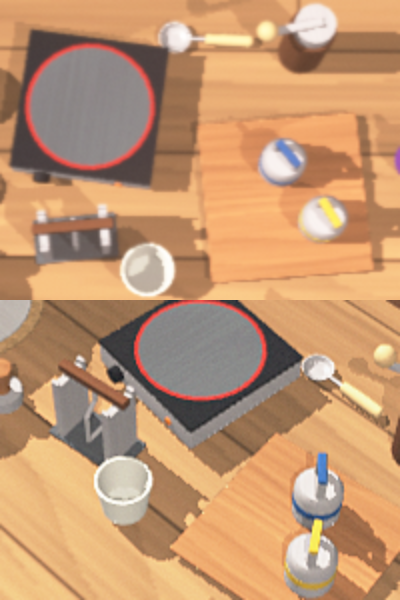

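```bash
cat > pick.py <<'E'
from m2 import *
RING=np.array([.632,-.0378])
def carry(xy,th,goal):
    q=Q(th-np.pi/2)
    bot.set_gripper(.55,60)
    bot.movep([*xy,.20],q)
    print('hit',bot.movel([*xy,.113],.1,contact_N=8),bot.get_eef_pos())
    bot.set_gripper(0,60); print('grip',bot.get_grip_width(),bot.get_grasp_force())
    bot.movel([*xy,.25],.12); bot.wait(.1); print(bot.get_grip_width(),bot.get_ft_force())
    bot.movel([*goal,.25],.18)
    bot.movel([*goal,.165],.12); bot.wait(.2)
    print('touch',bot.movel([*goal,.143],.025,contact_N=2),bot.get_eef_pos(),bot.get_ft_force())
    bot.set_gripper(.4)
    bot.movel([*goal,.25],.12)
    bot.set_joints([1.3,0.1,1.5,0,1.54,0]); print(bot.get_t())
    cans()
E
python3 - <<'E'
from pick import *
th=np.deg2rad(39);p=np.deg2rad(36)
print(bot.ik([.5486,-.3346,.113],Q(th-np.pi/2)))
carry((.5486,-.3346),th,RING+.046*np.array([np.cos(p),np.sin(p)]))
T=cv2.imread('pics/tl.png');S=cv2.imread('pics/sl.png')
cv2.imwrite('pics/l8.png',np.vstack([cv2.resize(T[150:300,260:460],None,fx=2,fy=2),cv2.resize(S[170:320,240:440],None,fx=2,fy=2)]))
E
```

```text
[-0.5948  0.6175  1.7249 -0.      0.7992  0.2953]
hit False [ 0.549  -0.3348  0.1136]
grip 0.13032361379535826 58.80248486995697
0.12189349803931665 [-0.496  -0.2988 -3.8519]
touch True [ 0.6689 -0.0105  0.1485] [-1.6113  2.5132  9.8395]
49.5583
blue 51 60 tri (array([ 0.6517, -0.0639,  0.1533]), np.float64(0.0009598847516423882)) top [ 0.6597 -0.0633  0.121 ] [ 0.6752 -0.0489  0.121 ] [ 0.6431 -0.0808  0.121 ] L 0.04528593338630762
yellow 66 61 tri (array([ 0.4598, -0.395 ,  0.1236]), np.float64(0.0011831631771222352)) top [ 0.4597 -0.395   0.121 ] [ 0.4797 -0.3835  0.121 ] [ 0.4401 -0.4064  0.121 ] L 0.045703933982672286
```

View pics/l8.png

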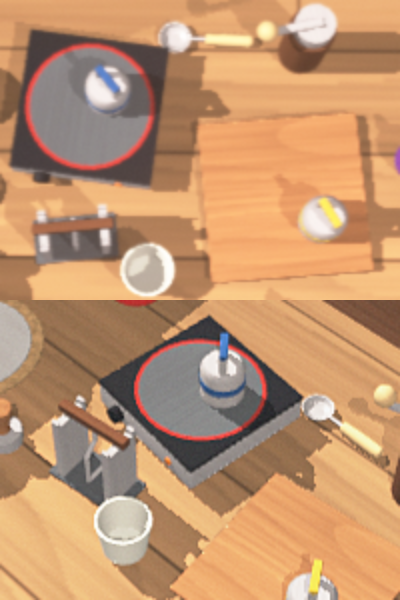

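Run:
```python
from pick import *
carry((.4598,-.395),np.deg2rad(30),np.array([.602,.002]))
T=cv2.imread('pics/tl.png');S=cv2.imread('pics/sl.png')
cv2.imwrite('pics/l9.png',cv2.resize(np.hstack([T[150:300,140:360],S[140:290,180:400]]),None,fx=1.8,fy=1.8))
```

```text
hit False [ 0.4601 -0.3953  0.1136]
grip 0.12847580541649553 58.97391736507416
0.12988764465504196 [-1.1322  0.2325 -4.2076]
touch True [0.6018 0.0021 0.1487] [-0.5895  1.8443 10.2464]
64.45
blue 50 59 tri (array([ 0.6516, -0.064 ,  0.1532]), np.float64(0.0007335186207196128)) top [ 0.6596 -0.0635  0.121 ] [ 0.6752 -0.0489  0.121 ] [ 0.6431 -0.0808  0.121 ] L 0.04528593338630762
yellow 33 35 tri (array([ 0.5941, -0.0025,  0.1597]), np.float64(0.0013493904296640034)) top [ 0.6023 -0.0004  0.121 ] [0.6186 0.0097 0.121 ] [ 0.5894 -0.0072  0.121 ] L 0.033704522774362394
```

View pics/l9.png

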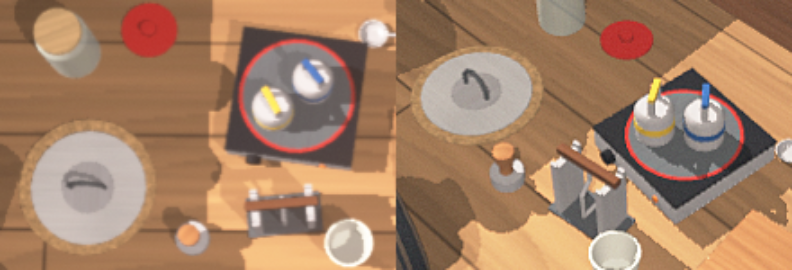

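```bash
python3 -c "
from h import *
print(bot.job_done())"
```

```text
the job is handed in; nothing more can be done
None
```

The job is handed in at about 65 s: the lid lies on the cork mat, the lifter hangs back in its rest, and the only two cans present, blue and yellow, stand inside the red circle; the blue can was knocked about 5 cm after placing but stayed inside, so I left it there.

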